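# Hold the sign clip gaping over the product card's edge

## Robot

A 7-joint arm with a two-finger parallel gripper is mounted at the origin on a cart in front of the work surface, level with it; the furniture and walls round the work are solid. World frame = base frame: x ahead of the robot, y to its left, z up, the work surface at z = 0. Lengths are in m, angles in degrees, forces in N, time in s.
With the tool pointing down it reaches from about 0.425 to 0.875 m from the base axis. Payload 4.7 kg.
Tool frame: the origin (TCP) lies on the front face of the gripper's body, between the roots of the fingers; the fingertips stand 73 mm ahead of it and the grasp point (between the pads) lies robot.pinch_z ahead of it (robot.pinch_z is the distance from the TCP to the grasp point, in m); y points along the fingers, z is the direction in which the jaws open and shut, and the axes are right-handed (so a half turn about y gives the same grasp; the last joint's range is limited). The gripper opens to 85 mm and grips with 20 to 120 N. Pads are 22 mm wide; open, the fingers measure 114 mm over their backs; the gripper's body (76 mm by 85 mm) begins 54 mm behind the grasp point. The pads swing forward as they close: fully open they stand 13 mm farther back than shut.
Start: joints at [-68.52, 18.392, -4.016, 83.108, 1.295, 78.541, -3.26], TCP at [0.229, 0.608, 0.304] pointing down, gripper open.
Joint ranges: [-163.93, 163.93], [-17.29, 119.83], [-79.2, 71.16], [3.27, 140.29], [-89.18, 269.18], [5.43, 117.66], [-154.24, 154.24]. Speed limits (degrees/s): [147.25, 147.25, 180, 180, 180, 180, 180].

## Interface

Orientations are given as a 3x3 rotation matrix whose columns are the frame's x, y, z axes.
In Python, from workcell import state, optics, finish_job, robot gives the robot as it stands.
- The arm moves only by the tool move_arm, never from a script. Its argument "steps" is a list that holds one entry, the list of rows, each a list of 7 numbers: the turn, a rotation vector about the world's x, y, z in degrees, then the shift along the world's x, y, z in m, then the opening, from 0 (shut) to 1 (fully open). In form: [[[wx, wy, wz, tx, ty, tz, grip], ...]]. A call has 1 to 10 rows; each row is the pose to reach, as a shift and turn from the pose commanded when the call began; what a row does not reach only later rows make up. A row lasts 1/10 s, in which the tool goes at most 50 mm and 8.59 degrees, less where a joint would pass 70% of its speed; a pose out of reach is approached as far as the arm can. A call with a gripper value outside its range is refused whole. The fingers move at their own pace and stop on an object; the grip force is fixed at half the most. Time passes only in rows, so rows that repeat a pose let the fingers close. It gives the time, the measured TCP pose, the force and the opening at its end, in the units of the state.
- state(): the state, without advancing time (a new reading comes with each control period).
- optics.read_camera(name): name is "side" or "top"; returns (picture, depth): 400x640x3 uint8, red, green, blue; 400x640 float32, m along the optical axis (not along the pixel's ray), 0 where there is no reading.
- optics.camera_info(name): a dict with "fx", "fy", "cx", "cy" (pixels), "k1" (the pictures are not rectified: a ray, as slopes to the right and down, at radius r is drawn at 1 + k1 r^2 times it, then the intrinsics apply), "world_from_camera" (4x4, takes a point from camera to world coordinates). Camera axes: x right, y up, looking along -z (the intrinsics and any distortion apply to the point x, -y, -z); pixel columns grow to the right and rows downward; lengths in m; the calibration is good to about 2 mm. A picture is of the moment at which its call begins. camera_info takes no time and is no camera call.
- finish_job(): hands the job in, once; it reports no verdict.
The state is a dict: "clock": time; "joint_pos": joint angles; "qd": joint speeds; "effort": joint torques, N m; "eef_pos": TCP position; "tcp_rot": TCP orientation; "wrist_force": force on the tool from outside, world axes, zero at the start; "moment": the same for the moment, N m; "width": opening from 0.0 (shut) to 1.0 (fully open).
Only numpy, scipy, OpenCV 4.12 (cv2) and the standard library are available. Lean on these libraries where they do the work, as an engineer would, in place of code of your own. Each camera call takes 0.05 s, during which the arm holds its last target.

## Task

Squeeze the grips of the steel spring clip that is parked on the front wall of the open praline box, so that it lets go of the wall, and lift it off without dragging the box. Then hold it upright and wide open over the middle of the top edge of the product card, square to the card, one jaw well down on each side and neither touching it, so that I can slip the price ticket in. Finish like that, still holding the clip open in place; leave the card and the other things where they stand.

Things in the scene. Friction and masses are not known exactly. Their poses are not given: they have to be found in the camera images.
- clip: steel spring clip, black rubber lips, 75 mm tall, 24 mm wide, 48 g; starts upright, jaws shut over the box's front wall. Origin on the coil spring's pin, 56 mm above the counter at the start; z up to the grips, y along the pin, x the way the jaws part. Its mirror halves always swing by equal angles, so x, y, z stay its middle. Jaws reach 35 mm below the pin. Let go, it snaps shut.
- clip_grip (a point): between the two flat grip plates (24 and 20.5 mm wide along y), 27 mm above the pin. At the start they flare: 20 mm over their outer faces at the pin, 43 mm at their tops, 40 mm above the pin. Press them together along x to part the jaws: about 4 N each to start, 8 N to open fully, where they meet a stop, upright and parallel, about 19 mm over the outer faces
- clip_mouth (a point): middle of the clip's mouth: on its middle plane, 33 mm below the pin, level with the lower ends of the opened jaws. Inside, the mouth is free up to 5 mm below the pin
- clip_a (a joint): opening of the clip: the angle by which each half has swung, rad. 0 = jaws shut on the 5 mm box wall, -0.07 = jaws shut on nothing, 0.28 = fully open at the stop (24 mm between the lower ends of the lips, 17 mm between their upper ends, 12 mm farther up). As the jaws let go of the wall the clip may slip down a few mm
- praline_box: open wooden praline box, 140 x 200 mm, walls 5 mm thick, 35 mm high, about 0.5 kg, loose; lid open at its back, up to 180 mm high. Origin near the centre of its underside; x to the back, y along the front wall, z up. Front wall's middle plane at x = -71 mm; the clip sits on it at y = -66 to -82 mm, before the empty compartment, its x square to the wall, jaw ends 14 mm below the wall's top.
- product_card: product card standing upright in a slotted wooden block (24 x 70 x 16 mm), 80 g together, loose and easily tipped. Origin at the centre of the block's underside; the card lies in the plane x = 0: 2 mm thick along x, 84 mm wide along y, its top edge at z = 57 mm; z up
- service_bell: domed steel counter bell, 80 mm across, 60 mm high, loose bystander; origin at the centre of its underside
- scoop: steel scoop with a turned wooden handle, lying flat, 42 x 138 x 21 mm along y, loose bystander; origin at the centre of the underside
- brush: wooden crumb brush, 26 x 131 x 30 mm along y, loose bystander; origin at the centre of the underside
- praline_box_lid (a joint): angle of the praline box's lid, rad: 0 = shut, 1.92 = open, leaning back on its stop (it starts near there)
Things that resemble listed ones, but are neither listed nor needed, are in the scene too. Leave any orange look-alike of the clip alone.

How it is judged (in metres and radians):
On the way, in this order (a step that is already met when the one before it is completed fails the run):
1. the clip is squeezed open where it is parked, astride the box's front wall (value of joint clip_a above 0.12 rad and z of clip in the frame of praline_box below 0.064 m and contact force between clip and the fingers above 3 N), for 0.1 s.
2. the clip, open, is lifted clear of the box (value of joint clip_a above 0.12 rad and z of clip_mouth in the frame of praline_box above 0.045 m and contact force between clip and praline_box below 0.2 N), for 0.1 s.
At the end, for the whole second after the job is handed in: Held still in the gripper, the clip is open 0.2 rad or more and upright (0.2 rad); its jaws reach 7 to 29 mm below the card's top edge, centred within 6 mm across and 20 mm along the card, square within 0.26 rad, not touching it; card moved under 8 mm, box under 20 mm (value of joint clip_a above 0.2 rad and contact force between clip and the fingers above 5 N and x of clip_mouth in the frame of product_card between -0.006 and 0.006 m and y of clip_mouth in the frame of product_card between -0.02 and 0.02 m and z of clip_mouth in the frame of product_card between 0.028 and 0.05 m and angle between the x axis of clip and the x axis of product_card, either way round below 0.26 rad and angle between clip's own z axis and vertical below 0.2 rad and contact force between clip and product_card below 0.1 N and linear speed of clip below 0.02 m/s and angle between product_card's own z axis and vertical below 0.05 rad and distance of product_card from where it was at the start of the episode below 0.008 m and distance of praline_box from where it was at the start of the episode below 0.02 m); the arm keeps its last pose, push and grip.
It fails at once if the clip or the robot bumps the product card (over 1.5 N) (contact force between any of clip, the arm, the fingers and product_card above 1.5 N).
It fails at once if the praline box is dragged more than 20 mm (distance of praline_box from where it was at the start of the episode above 0.02 m).
It fails at once if a bystander (bell, scoop, brush) is moved more than 20 mm (distance of any of service_bell, scoop, brush from where it was at the start of the episode above 0.02 m).
It also fails if it takes over 51 s, if anything falls off the work surface, if the arm or the gripper's body presses on something with over 40 N, if the wrist force passes 120 N, or if a joint passes its speed limit or range.

## Working session

There is one attempt and no reset: what is moved stays moved. The work goes in short steps, Python scripts to look and compute and a tool call to move; the robot and the scene stay as the last step left them, time stands still between calls to the robot, and variables do not carry over. Pictures are saved under pics/ and viewed, and the job is handed in when it is done.

Besides the shell and the picture viewer there is one more tool, called after ">>>" as name(argument=value, ...), one argument or row to a line, values as JSON. move_arm: Moves the arm, as the interface text tells. Its arguments: {"type":"object","properties":{"steps":{"type":"array","items":{"type":"array","items":{"type":"array","items":{"type":"number"}}}}},"required":["steps"]}

```bash
ls; mkdir -p pics; python3 - <<'E'
from workcell import state, optics, finish_job, robot
import numpy as np, cv2
print(state()); print(robot.pinch_z)
for n in ("side","top"):
    i=optics.camera_info(n); print(n,i)
    p,d=optics.read_camera(n); cv2.imwrite(f"pics/{n}0.png",p[...,::-1]); np.savez(f"{n}0.npz",p=p,d=d)
E
```

```text
pics
{'clock': 0.0, 'joint_pos': array([-68.52033532,  18.43780634,  -4.01455706,  83.17634921,
         1.29478687,  78.54096042,  -3.25978432]), 'qd': array([ 0.04090482, -0.02879659,  0.02566991, -0.0143109 ,  0.03973065,
       -0.11517788, -0.01114686]), 'effort': array([-1.72730779e-04, -4.93584144e+01, -3.81895099e-01, -3.14327002e+01,
        1.30400856e-02,  1.11652538e-02, -4.00836356e-06]), 'eef_pos': array([0.22936329, 0.60774881, 0.30282476]), 'tcp_rot': array([[ 9.35625102e-01, -5.79579540e-04,  3.52994806e-01],
       [-3.52995266e-01, -1.83116629e-03,  9.35623316e-01],
       [ 1.04124056e-04, -9.99998155e-01, -1.91787398e-03]]), 'wrist_force': array([ 0.80992953,  0.14626342, -1.22600316]), 'moment': array([ 0.02008432,  0.00137093, -0.02030262]), 'width': 0.9989267454525264}
0.0539
side {'fx': 430.95009715524736, 'fy': 430.95009715524736, 'cx': 318.7790589179708, 'cy': 195.4054289005646, 'k1': -0.04531390074279752, 'world_from_camera': array([[ 0.09638003, -0.83154986,  0.54702442,  1.055826  ],
       [ 0.99531701,  0.08460976, -0.04674645, -0.07167432],
       [-0.0074116 ,  0.54896813,  0.83581042,  0.93400247],
       [ 0.        ,  0.        ,  0.        ,  1.        ]])}
top {'fx': 499.86742805757024, 'fy': 499.86742805757024, 'cx': 315.85796990685134, 'cy': 196.58632986126187, 'k1': -0.06406092909749844, 'world_from_camera': array([[-0.01385964,  0.99669162, -0.08008571,  0.40241327],
       [-0.99985549, -0.01460295, -0.0087032 , -0.02989356],
       [-0.00984389,  0.07995351,  0.99674999,  1.2543075 ],
       [ 0.        ,  0.        ,  0.        ,  1.        ]])}
```

View pics/side0.png

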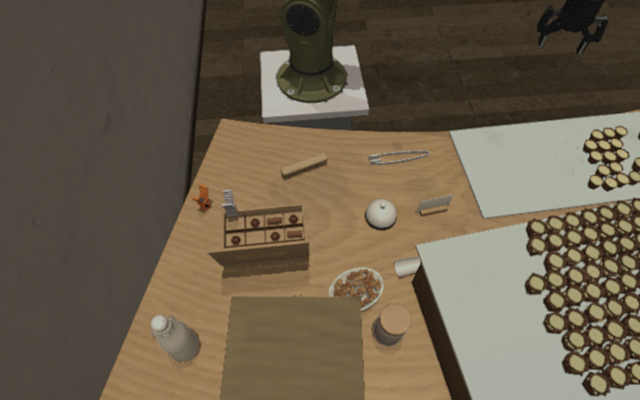

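View pics/top0.png

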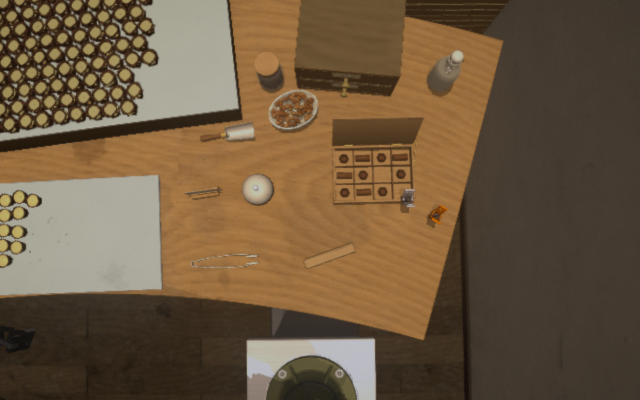

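The side view shows the clip near (230,202), the orange look-alike at (203,198), the card at (433,205) and the bell at (381,213). In the top view the clip is at (408,198), the card at (204,192) and the bell at (258,189). Next I'll enlarge these areas.

```bash
cat > h.py <<'E'
import numpy as np, cv2
from workcell import optics
def ray(n,u,v):
    i=optics.camera_info(n)
    K=np.array([[i['fx'],0,i['cx']],[0,i['fy'],i['cy']],[0,0,1.]])
    # k1 distortion acts like OpenCV k1
    x,y=cv2.undistortPoints(np.array([[[u,v]]],float),K,np.array([i['k1'],0,0,0.]))[0,0]
    T=i['world_from_camera']
    return T[:3,3],T[:3,:3]@np.array([x,-y,-1.])
def atz(n,u,v,z):
    o,d=ray(n,u,v); return o+d*(z-o[2])/d[2]
def dep(n,u,v,D):
    o,d=ray(n,u,v); return o+d*D
def tri(a,b):
    (o1,d1),(o2,d2)=ray('side',*a),ray('top',*b)
    A=np.stack([d1,-d2],1); s=np.linalg.lstsq(A,o2-o1,rcond=None)[0]
    p,q=o1+s[0]*d1,o2+s[1]*d2
    return (p+q)/2,np.linalg.norm(p-q)
def proj(n,P):
    i=optics.camera_info(n); T=i['world_from_camera']
    c=T[:3,:3].T@(np.asarray(P)-T[:3,3]); x,y=c[0]/-c[2],-c[1]/-c[2]; f=1+i['k1']*(x*x+y*y)
    return np.array([i['fx']*x*f+i['cx'],i['fy']*y*f+i['cy']])
def crop(img,x0,y0,w,h,s,name):
    c=cv2.resize(img[y0:y0+h,x0:x0+w,::-1],None,fx=s,fy=s,interpolation=cv2.INTER_CUBIC)
    for k in range(0,w,10):
        cv2.putText(c,str(x0+k),(k*s,8),0,.3,(0,255,255),1); cv2.line(c,(k*s,10),(k*s,14),(0,255,255),1)
    for k in range(0,h,10):
        cv2.putText(c,str(y0+k),(0,k*s+4),0,.3,(0,255,255),1)
    cv2.imwrite('pics/'+name,c)
E
python3 - <<'E'
from h import *
s=np.load('side0.npz')['p'];t=np.load('top0.npz')['p']
crop(s,190,170,130,100,6,'s_box.png');crop(t,320,110,130,100,6,'t_box.png')
a=s[180:230,355:465];b=t[165:215,180:280]
crop(s,355,175,110,60,7,'s_card.png');crop(t,170,160,110,60,7,'t_card.png')
E
```

```text
(no output)
```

View pics/s_box.png

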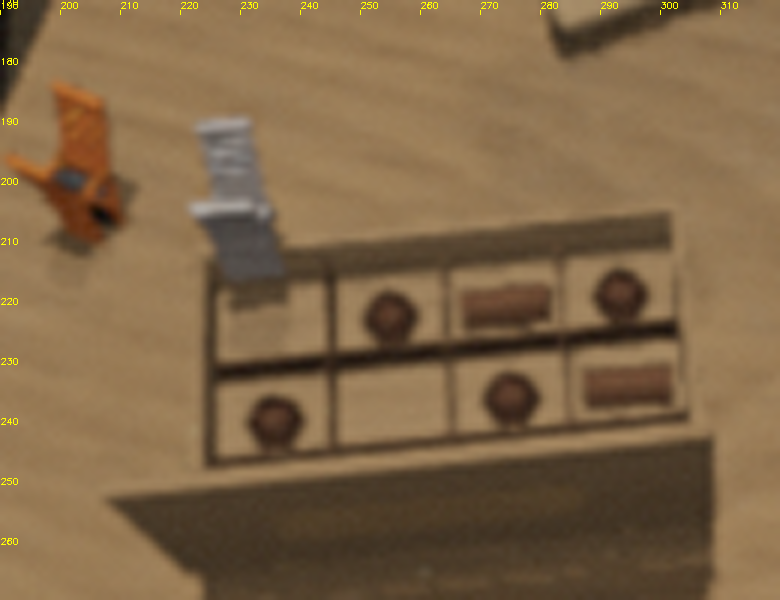

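View pics/t_box.png

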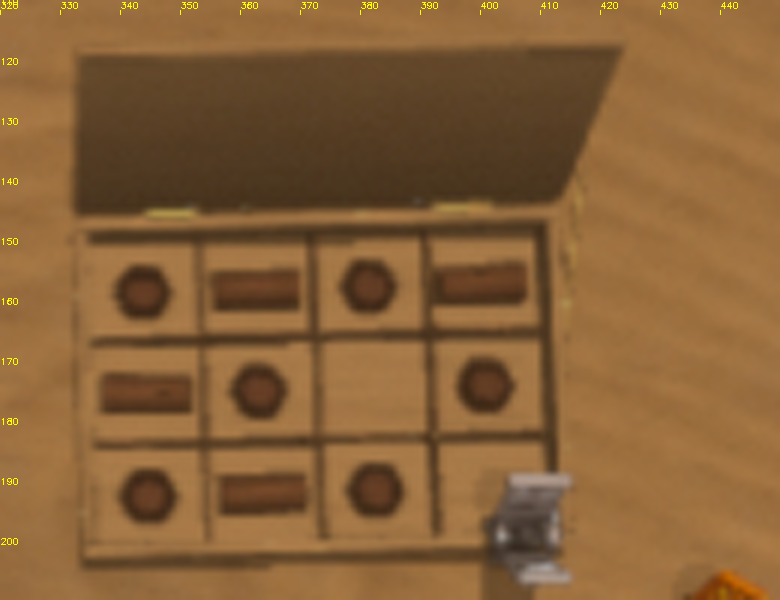

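View pics/s_card.png

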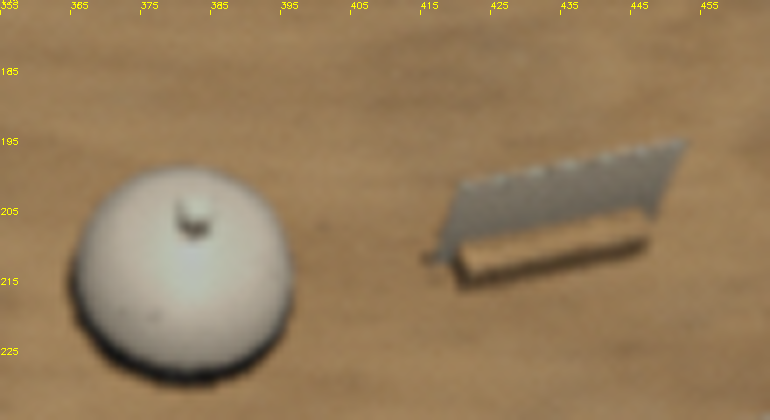

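View pics/t_card.png

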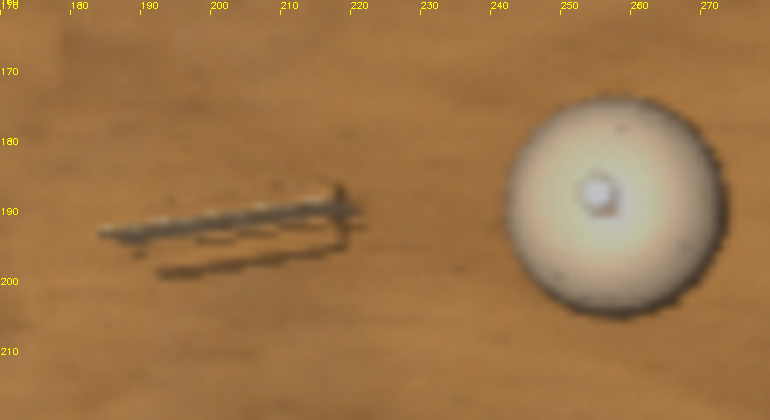

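```bash
python3 - <<'E'
from h import *
np.set_printoptions(precision=4,suppress=True)
print('back top',tri((226.9,204.4),(409.6,189.6)))
print('front top',tri((226.9,190.3),(410.2,205.8)))
print('card L(side421)',tri((420.6,200.9),(220.3,189.4)))
print('card R',tri((452.2,195.0),(183.9,192.9)))
# box corners top, z .035: crop coords
for nm,X,Y in [('FL',82,562),('FR',545,556),('BL',78,225),('BR',560,215)]:
    print(nm,atz('top',320+X/6-.4,110+Y/6-.4,.035))
for nm,X,Y in [('sFL(right)',670,220),('sFR',208,262)]:
    print(nm,atz('side',190+X/6-.4,170+Y/6-.4,.035))
d=np.load('top0.npz')['d']; s=np.load('side0.npz')['d']
print(1.2543-d[186:210:1,400:418:2].round(3))
print([dep('top',u,v,d[v,u]) for u,v in [(190,192),(195,192),(200,191),(205,191),(210,190),(215,190)]])
print('bell',dep('top',256,187,d[187,256]))
E
```

```text
back top (array([ 0.5088, -0.2385,  0.0933]), np.float64(0.0003875274181811292))
front top (array([ 0.4708, -0.2387,  0.0955]), np.float64(5.6683065895804403e-05))
card L(side421) (array([0.5206, 0.2165, 0.0543]), np.float64(0.009569061478264355))
card R (array([0.5126, 0.3013, 0.0554]), np.float64(0.001622486475434601))
FL [ 0.4834 -0.0616  0.035 ]
FR [ 0.4831 -0.2504  0.035 ]
BL [ 0.6223 -0.0623  0.035 ]
BR [ 0.6236 -0.2608  0.035 ]
sFL(right) [ 0.4949 -0.0673  0.035 ]
sFR [ 0.496  -0.2558  0.035 ]
[[-0.0007 -0.0027 -0.0007 -0.0007  0.0003  0.0003  0.0283  0.0283 -0.0067]
 [-0.0047  0.0003 -0.0027 -0.0007  0.0013  0.0013  0.0233  0.0263 -0.0047]
 [ 0.0023 -0.0057  0.0003  0.0013 -0.0027  0.0023  0.0193  0.0273 -0.0077]
 [ 0.0003  0.0013  0.0023  0.0923  0.0893  0.0883  0.0973  0.0863 -0.0067]
 [ 0.0023 -0.0047  0.0853  0.0923  0.0903  0.0983  0.0953  0.0923 -0.0007]
 [-0.0007  0.0023  0.0853  0.0853  0.0823  0.0823  0.0853  0.0313 -0.0007]
 [ 0.0023 -0.0007  0.0763  0.0773  0.0763  0.0773  0.0803  0.0323 -0.0017]
 [-0.0017  0.0013  0.0693  0.0723  0.0703  0.0693  0.0723  0.0303 -0.
[... 733 characters left out ...]
.0673 -0.0037  0.0003]
 [ 0.0013 -0.0017  0.0693  0.0783  0.0753  0.0733  0.0823 -0.0007 -0.0007]
 [-0.0037  0.0013 -0.0007  0.0943  0.0953  0.0953  0.0973  0.0933  0.0013]
 [ 0.0033 -0.0057 -0.0037  0.0963  0.0943  0.0923  0.0973  0.0953 -0.0007]
 [ 0.0013 -0.0017 -0.0037 -0.0007  0.0013  0.0013  0.0033  0.0003 -0.0007]
 [-0.0017  0.0003 -0.0007  0.0023  0.0023  1.2543 -0.0017 -0.0007  0.0013]
 [-0.0017 -0.0017 -0.0017 -0.0017 -0.0077 -0.0017 -0.0007  0.0053  0.0043]]
[array([0.5144, 0.2857, 0.0545]), array([0.5154, 0.2767, 0.0418]), array([0.5174, 0.2636, 0.045 ]), array([0.5184, 0.2542, 0.0324]), array([0.5199, 0.2398, 0.0409]), array([0.5212, 0.2308, 0.0252])]
bell [0.5238 0.1244 0.0584]
```

```bash
python3 - <<'E'
from h import *
s=np.load('side0.npz')['p'];t=np.load('top0.npz')['p']
crop(cv2.convertScaleAbs(t,alpha=1.5),178,178,50,30,15,'t_card2.png')
crop(cv2.convertScaleAbs(s,alpha=1.5),410,185,50,36,15,'s_card2.png')
E
```

```text
(no output)
```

View pics/t_card2.png

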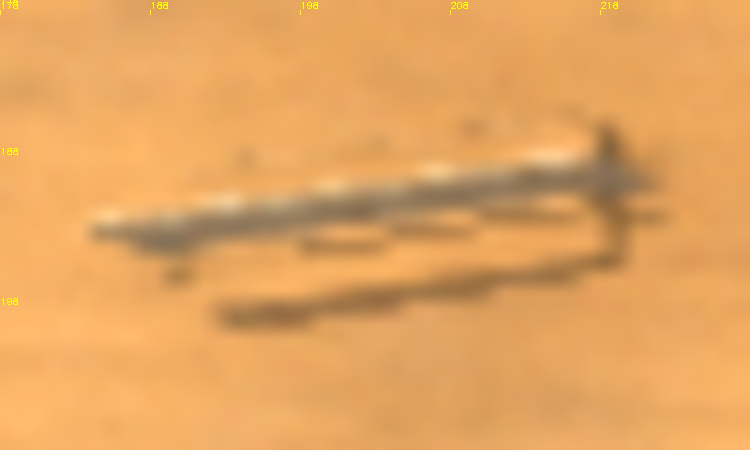

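View pics/s_card2.png

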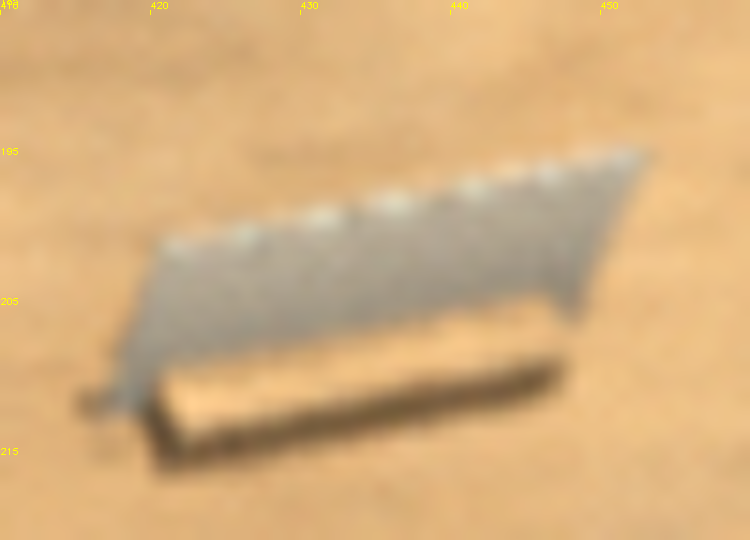

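>>> move_arm(
  steps=[
    [[0,0,-69.3,0.25,-0.36,0,1],[0,0,-69.3,0.25,-0.36,0,1],[0,0,-69.3,0.25,-0.36,0,1],[0,0,-69.3,0.25,-0.36,0,1],[0,0,-69.3,0.25,-0.36,0,1],[0,0,-69.3,0.25,-0.36,0,1],[0,0,-69.3,0.25,-0.36,0,1],[0,0,-69.3,0.25,-0.36,0,1],[0,0,-69.3,0.25,-0.36,0,1],[0,0,-69.3,0.25,-0.36,0,1]],
  ],
)

```text
clock: 1.1
eef_pos: [0.4829, 0.2413, 0.3039]
tcp_rot: [[-0.011, 0.002, 1.0], [-1.0, -0.003, -0.011], [0.003, -1.0, 0.002]]
wrist_force: [0.6, -0.2, 0.2]
width: 0.997
```

```bash
python3 - <<'E'
from h import *
np.set_printoptions(precision=4,suppress=True)
L=tri((420.2,200.6),(217.8,188.0));R=tri((452.5,194.6),(183.6,192.3))
print(L,R,(L[0]+R[0])/2,np.linalg.norm(L[0]-R[0]))
for a,b in (((420.2,200.6),(452.5,194.6)),):
    p,q=atz('side',*a,.057),atz('side',*b,.057);print('side',p,q,(p+q)/2,np.linalg.norm(p-q),np.degrees(np.arctan2(q[0]-p[0],q[1]-p[1])))
p,q=atz('top',217.8,188.0,.057),atz('top',183.6,192.3,.057);print('top',p,q,(p+q)/2,np.linalg.norm(p-q),np.degrees(np.arctan2(q[0]-p[0],q[1]-p[1])))
E
```

```text
(array([0.5229, 0.2179, 0.0592]), np.float64(0.002194465761234353)) (array([0.5137, 0.3009, 0.0589]), np.float64(0.0013979688050224618)) [0.5183 0.2594 0.059 ] 0.08350223273626535
side [0.5216 0.2198 0.057 ] [0.5126 0.3025 0.057 ] [0.5171 0.2611 0.057 ] 0.08316960196660984 -6.246950690025396
top [0.5229 0.2173 0.057 ] [0.5137 0.3007 0.057 ] [0.5183 0.259  0.057 ] 0.08395893884086067 -6.280085227800784
```

>>> move_arm(
  steps=[
    [[0,0,0.6,0.007,-0.48,0,1],[0,0,0.6,0.007,-0.48,0,1],[0,0,0.6,0.007,-0.48,0,1],[0,0,0.6,0.007,-0.48,0,1],[0,0,0.6,0.007,-0.48,0,1],[0,0,0.6,0.007,-0.48,0,1],[0,0,0.6,0.007,-0.48,0,1],[0,0,0.6,0.007,-0.48,0,1],[0,0,0.6,0.007,-0.48,0,1],[0,0,0.6,0.007,-0.48,0,1]],
  ],
)

```text
clock: 2.1
eef_pos: [0.4855, -0.2354, 0.3041]
tcp_rot: [[0.008, 0.0, 1.0], [-1.0, -0.001, 0.008], [0.001, -1.0, 0.0]]
wrist_force: [0.8, 0.9, 0.3]
width: 1.001
```

>>> move_arm(
  steps=[
    [[0,0,-0.4,0.004,-0.0035,-0.04,1],[0,0,-0.4,0.004,-0.0035,-0.08,1],[0,0,-0.4,0.004,-0.0035,-0.11,1],[0,0,-0.4,0.004,-0.0035,-0.12,1],[0,0,-0.4,0.004,-0.0035,-0.12,1]],
  ],
)

```text
clock: 2.6
eef_pos: [0.4899, -0.2345, 0.1827]
tcp_rot: [[0.005, -0.003, 1.0], [-1.0, 0.0, 0.005], [-0.001, -1.0, -0.003]]
wrist_force: [0.6, 0.4, 0.1]
width: 0.999
```

```bash
python3 - <<'E'
from h import *
from workcell import state
print(state()['eef_pos'],state()['tcp_rot'][:,2])
p,d=optics.read_camera('side'); crop(p,180,130,100,100,6,'s1.png')
p,d=optics.read_camera('top'); crop(p,360,150,100,80,7,'t1.png')
E
```

```text
[ 0.48990297 -0.23446969  0.18268147] [ 0.99998401  0.00471676 -0.00312046]
```

View pics/s1.png

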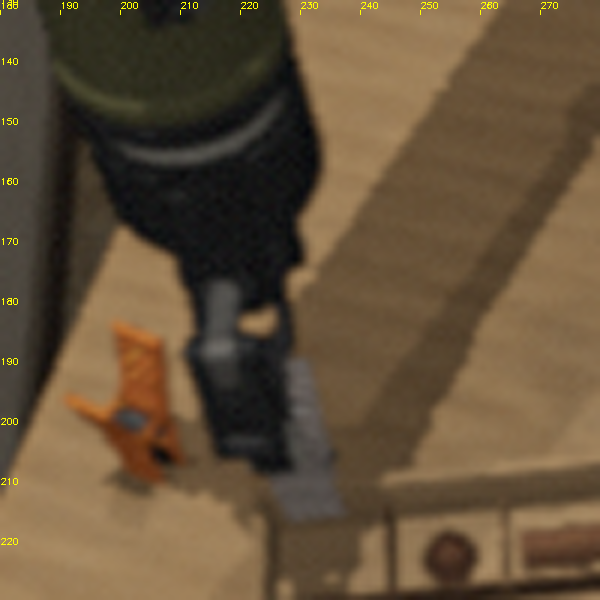

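View pics/t1.png

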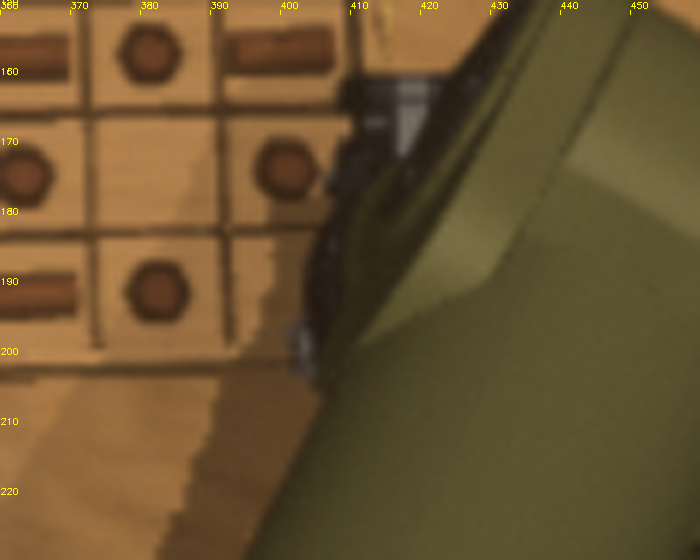

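```bash
python3 - <<'E'
from h import *
for z in (.110,.12,.125): print(proj('side',(.535,-.2345,z)),proj('side',(.545,-.2345,z)),atz('side',214.8,205,z),atz('side',227.5,208,z))
print(proj('side',(.490,-.2386,.056)),proj('side',(.4625,-.2386,.042)))
# clip lower back jaw edges at (268..343,515)/6 , z~0.035
for X in (270,343): print(dep('side',180+X/6-.4,130+515/6-.4,1.0), atz('side',180+X/6-.4,130+513/6-.4,.04))
E
```

```text
[227.00531952 210.1116782 ] [226.91739796 213.91769263] [ 0.51856797 -0.26245339  0.11      ] [ 0.52950414 -0.23349497  0.11      ]
[226.17311611 207.77457149] [226.07927008 211.60063522] [ 0.52508808 -0.26013812  0.12      ] [ 0.53589152 -0.23153114  0.12      ]
[225.75166456 206.59067953] [225.6547818  210.42680037] [ 0.52834813 -0.25898049  0.125     ] [ 0.53908521 -0.23054922  0.125     ]
[229.82677774 206.04060953] [231.02848753 199.62631217]
[ 0.52642423 -0.24687915  0.0742447 ] [ 0.50439441 -0.25387891  0.04      ]
[ 0.52914069 -0.21861281  0.07404774] [ 0.50734668 -0.22443723  0.04      ]
```

```bash
python3 - <<'E'
from h import *
from workcell import state
p,d=optics.read_camera('side'); p2=cv2.convertScaleAbs(p,alpha=2.5)
P=p2.copy()
crop(p2,200,170,45,50,13,'s2.png')
np.set_printoptions(precision=3,suppress=True,linewidth=200)
for v in range(186,214,3):
    row=[]
    for u in range(208,240,2):
        q=dep('side',u,v,d[v,u]); row.append('%.0f,%.0f,%.0f'%tuple(q*1000))
    print(v,' '.join(row))
E
```

```text
186 386,-308,0 552,-245,232 553,-241,233 550,-238,228 552,-234,230 553,-230,231 554,-225,232 552,-222,229 529,-225,195 528,-221,194 391,-255,0 391,-250,-0 393,-244,1 394,-239,3 393,-234,0 394,-229,1
189 394,-308,-2 557,-246,229 558,-242,229 558,-238,229 558,-234,229 557,-231,226 558,-226,227 558,-222,227 535,-225,193 534,-222,190 402,-255,2 403,-249,3 401,-244,0 403,-239,2 402,-234,-0 405,-228,3
192 403,-308,-1 405,-302,-0 561,-243,223 559,-240,220 562,-235,223 561,-231,221 559,-228,218 560,-224,219 538,-227,186 534,-224,180 472,-237,90 473,-232,90 412,-244,1 410,-239,-2 412,-234,-1 414,-228,2
195 447,-295,48 418,-300,6 562,-245,214 560,-242,211 559,-238,208 561,-234,211 560,-230,209 560,-226,209 553,-224,198 541,-224,179 477,-238,84 475,-234,82 419,-245,-2 423,-239,2 423,-233,2 424,-228,3
198 450,-297,39 424,-301,-0 425,-296,1 563,-243,204 562,-239,203 563,-235,202 564,-231,204 564,-227,203 560,-224,197 547,-224,176 478,-240,74 478,-236,72 477,-231,70 434,-238,5 430,-234,-1 434,-228,4
201 451,-299,28 432,-301,-3 434,-296,-0 565,-244,196 561,-242,190 557,-239,183 558,-235,183 560,-23
[... 179 characters left out ...]
3,-235,181 563,-231,179 564,-227,181 560,-224,174 539,-226,141 509,-231,94 488,-233,61 488,-228,60 450,-233,0 450,-228,0
207 451,-305,-0 452,-300,1 452,-295,-1 452,-290,-0 452,-285,-2 453,-280,-1 454,-275,-1 547,-239,143 546,-235,141 548,-230,144 540,-228,131 505,-235,75 506,-230,76 496,-228,59 458,-233,-0 1056,-72,934
210 460,-305,-1 460,-300,-1 463,-294,2 462,-289,-0 464,-284,2 464,-279,2 465,-274,2 466,-268,3 465,-264,1 500,-248,56 500,-243,55 500,-238,54 501,-233,55 499,-229,51 489,-227,34 491,-222,36
213 468,-305,-1 472,-298,4 471,-294,1 470,-290,-2 472,-284,0 472,-279,1 473,-274,1 475,-268,3 492,-257,30 500,-250,42 500,-246,41 499,-241,39 496,-237,34 498,-232,35 492,-229,25 494,-224,27
```

View pics/s2.png

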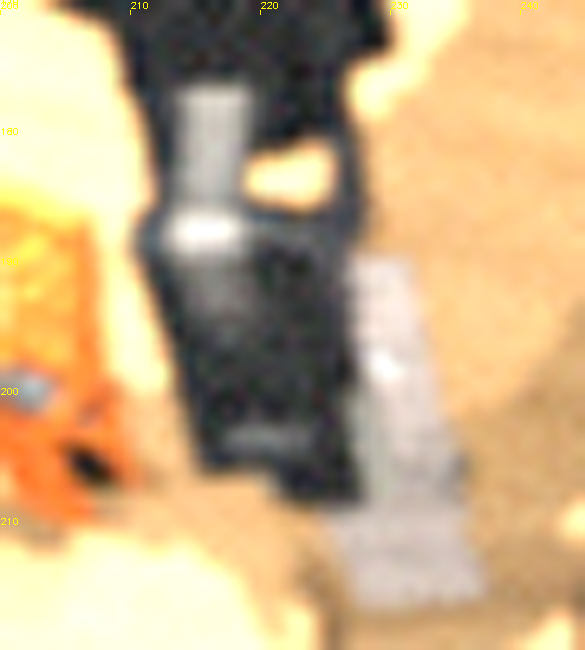

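>>> move_arm(
  steps=[
    [[0,0,-0.2,0,-0.004,-0.02,1],[0,0,-0.2,0,-0.004,-0.035,1],[0,0,-0.2,0,-0.004,-0.045,1],[0,0,-0.2,0,-0.004,-0.045,1]],
  ],
)

```text
clock: 3.15
eef_pos: [0.4899, -0.2388, 0.1379]
tcp_rot: [[0.001, -0.002, 1.0], [-1.0, 0.001, 0.001], [-0.001, -1.0, -0.002]]
wrist_force: [-0.3, 0.2, -0.0]
width: 0.998
```

>>> move_arm(
  steps=[
    [[0,0,0,0,0,0,0.5],[0,0,0,0,0,0,0.45],[0,0,0,0,0,0,0.4],[0,0,0,0,0,0,0.35],[0,0,0,0,0,0,0.3],[0,0,0,0,0,0,0.25],[0,0,0,0,0,0,0.2],[0,0,0,0,0,0,0.15],[0,0,0,0,0,0,0.1],[0,0,0,0,0,0,0]],
  ],
)

```text
clock: 4.15
eef_pos: [0.4905, -0.2394, 0.1389]
tcp_rot: [[0.0, 0.0, 1.0], [-1.0, -0.0, 0.0], [0.0, -1.0, 0.0]]
wrist_force: [0.1, -0.2, -0.8]
width: 0.206
```

>>> move_arm(
  steps=[
    [[0,0,0,0,0,0,0],[0,0,0,0,0,0,0],[0,0,0,0,0,0,0],[0,0,0,0,0,0,0],[0,0,0,0,0,0,0]],
  ],
)

```text
clock: 4.65
eef_pos: [0.4905, -0.2393, 0.139]
tcp_rot: [[0.0, 0.0, 1.0], [-1.0, -0.0, 0.0], [0.0, -1.0, 0.0]]
wrist_force: [-1.0, 0.4, -1.0]
width: 0.201
```

```bash
python3 - <<'E'
from h import *
p,d=optics.read_camera('side'); crop(cv2.convertScaleAbs(p,alpha=1.6),190,160,70,70,8,'s3.png')
np.savez('s3.npz',p=p,d=d)
E
```

```text
(no output)
```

View pics/s3.png

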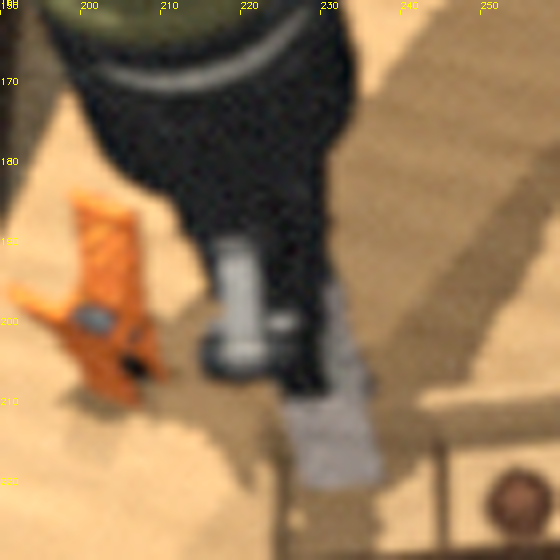

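The side view shows the fingers on the grips. The opening is 0.20, about 17 mm, so the clip is at its stop. The back jaw has swung away from the wall, ending near (233,221). Now I'll lift.

>>> move_arm(
  steps=[
    [[0,0,0,0,0,0.008,0],[0,0,0,0,0,0.018,0],[0,0,0,0,0,0.03,0],[0,0,0,0,0,0.045,0],[0,0,0,0,0,0.065,0],[0,0,0,0,0,0.09,0],[0,0,0,0,0,0.12,0],[0,0,0,0,0,0.14,0],[0,0,0,0,0,0.14,0],[0,0,0,0,0,0.14,0]],
  ],
)

```text
clock: 5.7
eef_pos: [0.4905, -0.2394, 0.2797]
tcp_rot: [[0.001, 0.002, 1.0], [-1.0, 0.0, 0.001], [-0.0, -1.0, 0.002]]
wrist_force: [-0.3, -0.2, -0.6]
width: 0.206
```

```bash
python3 - <<'E'
from h import *
p,d=optics.read_camera('side'); crop(cv2.convertScaleAbs(p,alpha=1.6),180,120,100,100,6,'s4.png')
np.savez('s4.npz',p=p,d=d)
E
```

```text
(no output)
```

View pics/s4.png

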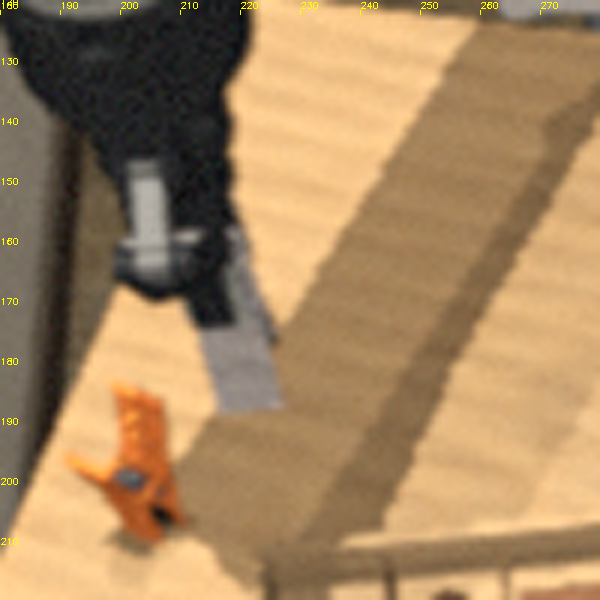

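The clip is off the box. Its jaw end is at about (221,188) in the side view, and nothing is hanging from it. I'll carry it to above the card.

>>> move_arm(
  steps=[
    [[0,0,0.6,0.003,0.03,0,0],[0,0,1.5,0.006,0.08,0,0],[0,0,2,0.01,0.13,0,0],[0,0,3,0.012,0.18,0,0],[0,0,3.5,0.015,0.23,0,0],[0,0,4,0.017,0.28,0,0],[0,0,4.5,0.02,0.33,0,0],[0,0,5,0.023,0.38,0,0],[0,0,5.5,0.025,0.43,0,0],[0,0,6.3,0.027,0.47,0,0]],
  ],
)

```text
clock: 6.75
eef_pos: [0.5162, 0.2338, 0.2773]
tcp_rot: [[0.113, -0.002, 0.994], [-0.994, -0.001, 0.113], [0.0, -1.0, -0.003]]
wrist_force: [0.1, -0.2, -0.1]
width: 0.201
```

>>> move_arm(
  steps=[
    [[0,0,0,0.0005,0.015,0,0],[0,0,0,0.0005,0.029,0,0],[0,0,0,0.0005,0.029,-0.03,0],[0,0,0,0.0005,0.029,-0.05,0],[0,0,0,0.0005,0.029,-0.05,0],[0,0,0,0.0005,0.029,-0.05,0]],
  ],
)

```text
clock: 7.35
eef_pos: [0.5183, 0.2583, 0.2289]
tcp_rot: [[0.108, -0.001, 0.994], [-0.994, -0.001, 0.108], [0.001, -1.0, -0.001]]
wrist_force: [0.5, 0.5, -0.5]
width: 0.199
```

```bash
python3 - <<'E'
from h import *
from workcell import state
s=state();print(s['eef_pos'],s['tcp_rot'],s['width'])
p,d=optics.read_camera('side'); crop(cv2.convertScaleAbs(p,alpha=1.6),395,140,75,75,8,'s5.png')
np.savez('s5.npz',p=p,d=d)
p,d=optics.read_camera('top'); crop(cv2.convertScaleAbs(p,alpha=1.6),150,140,100,80,7,'t5.png')
E
```

```text
[0.51826216 0.25833002 0.22893207] [[ 1.08144212e-01 -5.08036724e-04  9.94135087e-01]
 [-9.94134766e-01 -1.00784942e-03  1.08143662e-01]
 [ 9.46997519e-04 -9.99999363e-01 -6.14050052e-04]] 0.19876328233952767
```

View pics/s5.png

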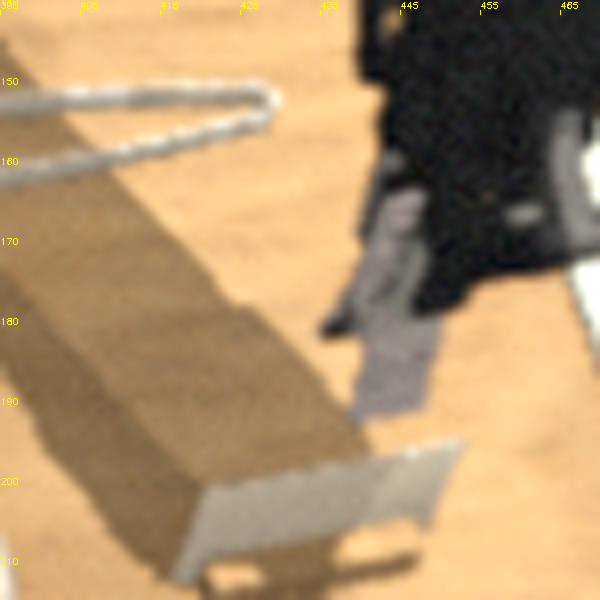

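View pics/t5.png

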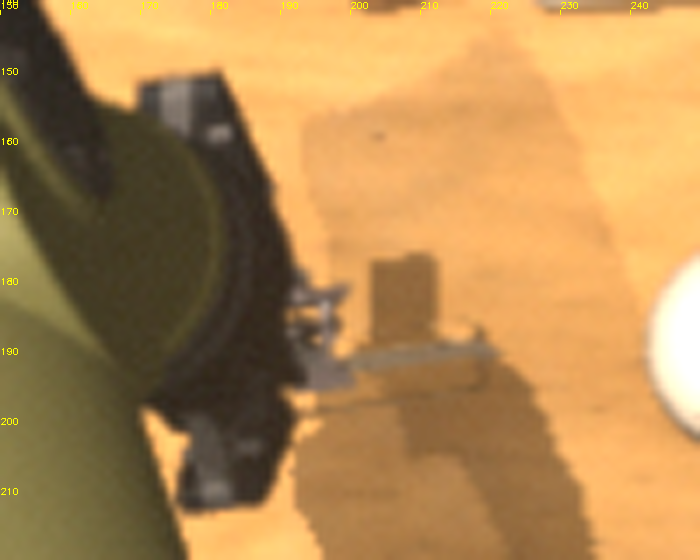

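```bash
python3 - <<'E'
from h import *
f=np.load('s5.npz');d=f['d']
T=np.array([.5183,.2583,.2289])
for v in range(164,196,2):
    print(v,' '.join('%.0f,%.0f,%.0f'%tuple(1000*dep('side',u,v,d[v,u])) if d[v,u]>0 and dep('side',u,v,d[v,u])[2]>.06 else '-' for u in range(434,454)))
yaw=np.radians(6.3);ex=np.array([np.cos(yaw),np.sin(yaw),0]);ey=np.array([-np.sin(yaw),np.cos(yaw),0])
c=np.array([.518,.2583,0])
# expected with pin z
for pz in (.135,.140,.146):
    print(pz,'back jaw low corners',[proj('side',c+ex*.0145+ey*s*.012+[0,0,pz-.034]).round(1) for s in(-1,1)],'front -y lip',proj('side',c-ex*.0145-ey*.012+[0,0,pz-.034]).round(1),
     'top: back',proj('top',c+ex*.0145-ey*.012+[0,0,pz-.034]).round(1),'front',proj('top',c-ex*.0145-ey*.012+[0,0,pz-.034]).round(1))
E
```

```text
164 - - - - - - 499,249,169 506,247,179 510,247,184 510,249,184 509,252,182 510,254,183 509,257,181 510,258,183 532,247,212 540,245,223 540,247,222 542,248,225 542,250,225 541,253,223
166 - - - - - - 506,246,171 508,247,174 511,248,178 514,249,181 515,250,183 514,253,181 511,258,176 532,247,205 535,248,209 536,249,210 540,249,216 541,251,216 539,254,214 536,258,209
168 - - - - - 505,246,163 508,247,166 510,248,169 511,250,170 512,252,171 513,253,172 511,257,169 529,248,195 534,248,200 537,248,205 539,249,207 541,250,209 541,252,209 541,255,208 542,256,210
170 - - - - - - 510,248,161 513,248,165 513,250,165 513,253,165 525,248,181 528,248,185 531,249,189 534,249,194 539,249,199 541,250,203 543,251,205 540,254,201 543,255,205 554,250,219
172 - - - - - - 511,249,155 511,251,155 511,253,155 512,255,155 528,248,178 532,248,183 533,250,185 534,251,185 532,255,183 536,254,188 540,254,193 548,251,205 554,250,213 554,252,212
174 - - - - - 510,249,146 512,250,148 513,252,149 512,255,148 526,249,168 529,249,172 532,250,176 533,251,178 533,254,177 535,255,179 539,254,185 541,256,187 553,250,204 
[... 1267 characters left out ...]
34,250,116 535,251,118 534,254,116 533,257,114 534,259,116 533,262,113 533,264,113 534,267,114 535,269,115 533,272,112 - - - - -
192 - - - - 535,248,110 534,251,109 536,253,111 535,256,108 537,257,112 - - - - - - - - - - -
194 - - - - - - - - - - - - - - - - - - - -
0.135 back jaw low corners [array([436.8, 193.7]), array([446.6, 191.9])] front -y lip [432.5 183.7] top: back [200.9 181.8] front [202.2 194. ]
0.14 back jaw low corners [array([437.3, 192.5]), array([447.1, 190.7])] front -y lip [433.  182.5] top: back [200.4 181.5] front [201.7 193.9]
0.146 back jaw low corners [array([437.9, 191.1]), array([447.7, 189.3])] front -y lip [433.5 181. ] top: back [199.8 181.2] front [201.1 193.6]
```

>>> move_arm(
  steps=[
    [[0,0,0,0,0,-0.012,0],[0,0,0,0,0,-0.024,0],[0,0,0,0,0,-0.034,0],[0,0,0,0,0,-0.04,0],[0,0,0,0,0,-0.04,0],[0,0,0,0,0,-0.04,0]],
  ],
)

```text
clock: 8.05
eef_pos: [0.5181, 0.2597, 0.1888]
tcp_rot: [[0.11, 0.0, 0.994], [-0.994, -0.0, 0.11], [0.0, -1.0, 0.0]]
wrist_force: [0.1, 0.0, -0.5]
width: 0.204
```

```bash
python3 - <<'E'
from h import *
from workcell import state
s=state();print(s['eef_pos'],s['width'])
p,d=optics.read_camera('side'); crop(cv2.convertScaleAbs(p,alpha=1.6),405,155,60,60,10,'s6.png')
for v in range(180,212,2):
    print(v,' '.join('%.0f,%.0f,%.0f'%tuple(1000*dep('side',u,v,d[v,u])) if d[v,u]>0 and dep('side',u,v,d[v,u])[2]>.03 else '-' for u in range(430,450)))
p,d=optics.read_camera('top'); crop(cv2.convertScaleAbs(p,alpha=1.6),180,165,50,40,15,'t6.png')
E
```

```text
[0.51805127 0.25967607 0.18884907] 0.20416659309277108
180 - - - - - - - 511,249,124 511,252,123 513,252,127 510,257,122 524,251,142 528,251,148 532,251,154 539,249,164 540,250,164 542,251,167 541,254,166 541,257,165 546,256,172
182 - - - - - - - 511,251,115 512,253,117 510,256,114 511,258,115 530,249,142 532,250,145 535,251,149 534,254,148 537,254,152 538,256,154 549,251,170 550,253,170 554,253,176
184 - - - - - - 510,251,107 513,252,110 510,256,106 513,256,110 529,249,133 530,251,135 533,252,139 534,253,140 535,255,142 538,255,146 541,256,149 552,251,166 554,252,169 557,253,173
186 - - - - 508,249,95 511,249,100 516,249,107 509,256,95 508,259,94 528,249,124 530,251,127 534,251,132 536,252,135 535,255,133 539,255,139 541,256,142 540,259,140 540,261,140 555,253,163 559,253,168
188 - - - 507,249,85 507,251,86 518,247,102 522,247,108 519,252,103 527,250,114 528,251,116 533,251,123 533,253,123 534,255,124 536,256,127 539,256,132 540,258,133 537,262,128 539,263,130 539,266,129 540,268,131
190 - 502,249,69 504,250,72 508,250,79 509,252,80 522,247,99 522,249,99 525,250,103 531,249,112 528,
[... 625 characters left out ...]
264,77 534,265,80 533,268,79 531,272,75 515,285,48 516,287,49 515,291,47 515,293,48 513,297,44
200 521,245,54 520,247,54 520,250,53 520,253,52 519,256,50 534,249,75 535,251,76 535,254,74 534,257,73 535,259,75 533,263,70 534,264,73 533,268,70 534,270,72 534,272,70 516,287,41 515,290,39 514,294,36 516,295,39 514,299,36
202 521,247,45 521,249,45 519,253,41 520,255,42 517,260,36 519,261,39 518,264,38 516,268,34 516,270,34 516,273,33 517,275,34 517,278,35 516,281,33 - - - - - 517,296,31 -
204 518,251,30 518,253,31 519,255,32 519,258,31 - - - - - - - - - - - - - - - -
206 - - - - - - - - - - - - - - - - - - - -
208 - - - - - - - - - - - - - - - - - - - -
210 - - - - - - - - - - - - - - - - - - - -
```

View pics/s6.png

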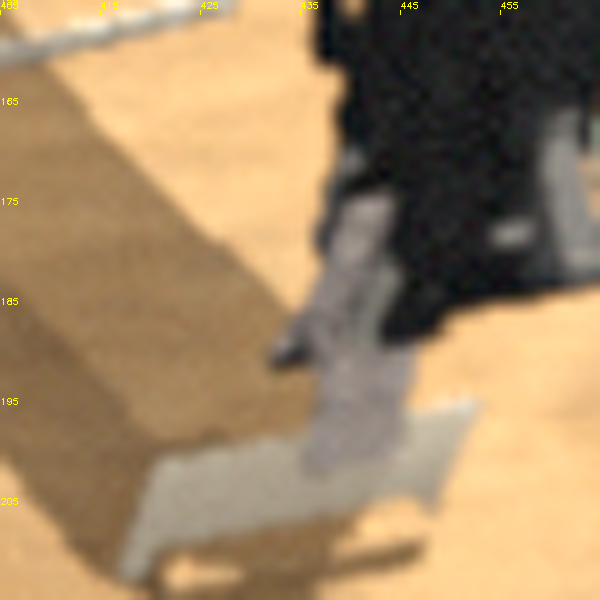

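View pics/t6.png

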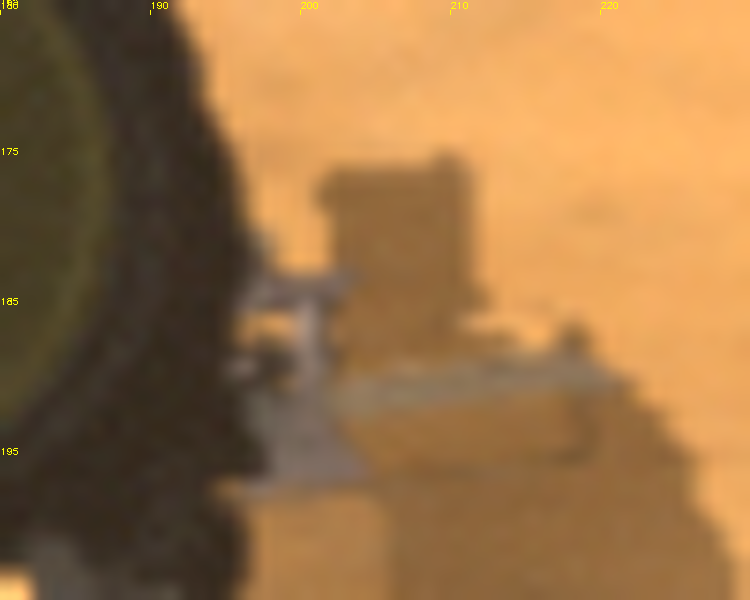

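>>> move_arm(
  steps=[
    [[0,0,0,0,0,-0.006,0],[0,0,0,0,0,-0.012,0],[0,0,0,0,0,-0.018,0],[0,0,0,0,0,-0.024,0],[0,0,0,0,0,-0.028,0],[0,0,0,0,0,-0.03,0],[0,0,0,0,0,-0.03,0],[0,0,0,0,0,-0.03,0],[0,0,0,0,0,-0.03,0]],
  ],
)

```text
clock: 9.05
eef_pos: [0.5182, 0.2597, 0.1593]
tcp_rot: [[0.11, 0.001, 0.994], [-0.994, 0.0, 0.11], [-0.0, -1.0, 0.001]]
wrist_force: [0.5, -1.0, -0.7]
width: 0.204
```

```bash
python3 - <<'E'
from h import *
from workcell import state
s=state();print(s['eef_pos'],s['width'],s['wrist_force'])
p,d=optics.read_camera('side'); crop(cv2.convertScaleAbs(p,alpha=1.6),405,165,60,60,10,'s7.png')
for v in range(188,214,2):
    print(v,' '.join('%.0f,%.0f,%.0f'%tuple(1000*dep('side',u,v,d[v,u])) if d[v,u]>0 and dep('side',u,v,d[v,u])[2]>.02 else '-' for u in range(428,450)))
a,b=np.load('side0.npz')['p'],p
p,d=optics.read_camera('top'); crop(cv2.convertScaleAbs(p,alpha=1.6),180,165,50,40,15,'t7.png')
cv2.imwrite('pics/t7f.png',p[...,::-1])
E
```

```text
[0.5181817  0.25974356 0.15926405] 0.20383494077659928 [ 0.48214215 -1.00330929 -0.73429833]
188 - - - - - - 511,249,91 512,251,92 511,254,90 511,256,91 525,251,111 530,250,119 531,252,120 538,250,130 539,251,132 541,253,135 540,256,133 544,256,138 546,257,142 547,259,142 548,260,144 562,253,165
190 - - - - - - 511,251,82 511,254,82 511,256,82 512,258,83 529,250,108 531,251,112 534,252,116 534,254,116 537,255,120 537,257,120 551,251,141 553,252,145 555,253,147 559,252,154 561,253,157 563,254,159
192 - - - - - 512,250,76 512,252,75 511,256,73 509,259,70 530,249,103 531,251,104 535,251,109 534,254,108 536,255,111 539,255,115 540,258,116 553,251,136 557,252,142 559,253,144 561,254,147 565,253,154 568,253,159
194 - - - 508,249,61 512,249,67 515,250,72 519,250,78 517,254,74 528,250,90 531,251,95 533,252,98 535,253,100 536,255,102 538,256,105 541,256,109 541,259,109 542,261,110 558,253,135 560,254,139 564,253,145 - -
196 - - 507,249,51 507,251,51 522,245,73 521,249,71 524,249,77 527,250,81 530,250,86 528,254,82 535,253,92 534,256,90 537,256,94 543,255,104 540,259,99 541,261,100 538,265,96 
[... 620 characters left out ...]
 532,256,61 532,258,62 531,261,58 530,264,57 531,266,57 531,269,58 531,271,58 515,285,30 516,286,32 516,289,30 514,293,27 - 515,298,27 514,301,25
204 521,244,37 521,246,37 520,249,35 519,252,32 519,255,32 531,251,51 533,252,55 533,254,55 532,258,52 531,261,50 533,262,54 533,265,52 532,268,50 530,272,47 532,273,49 517,286,23 - - - - - -
206 521,246,26 519,249,23 523,250,29 519,255,22 519,257,22 532,252,44 534,253,47 534,256,47 532,259,43 533,262,43 533,264,43 533,267,43 532,270,41 532,272,41 - - - - - - - -
208 - - - - - 535,252,40 536,254,40 535,258,38 - - - - - - - - 527,286,20 - - - - -
210 - - 529,250,20 - - - - - - - - - - - - - - - - - - -
212 - - - - - - - - - - - - - - - - - - - - - -
```

View pics/s7.png

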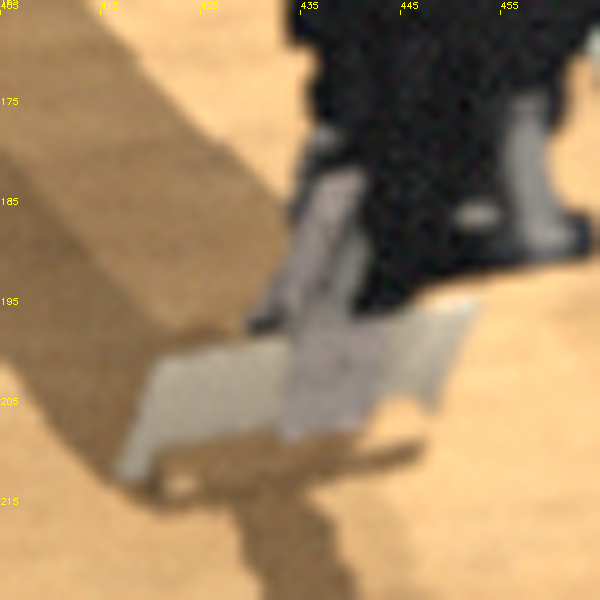

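View pics/t7.png

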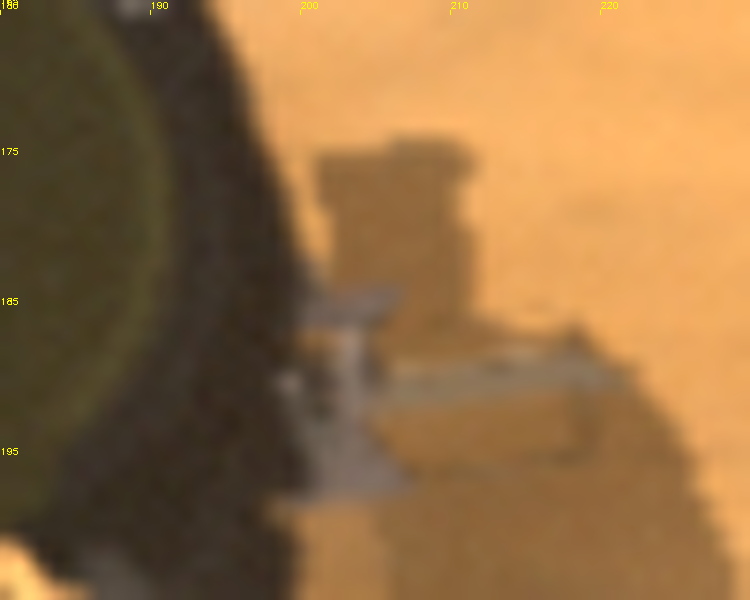

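View pics/t7f.png

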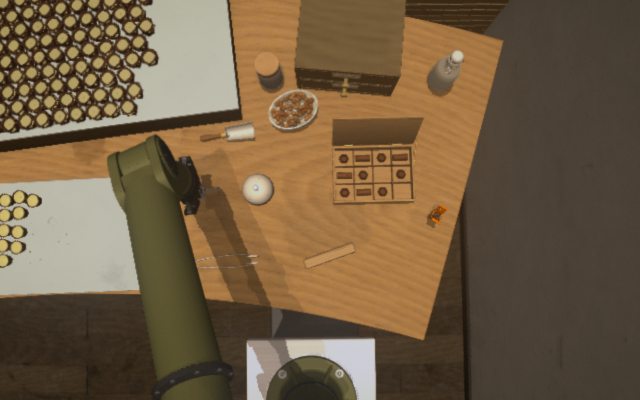

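In the side view a jaw stands on each side of the card, with the jaw ends at z ≈ 0.039 m and x ≈ 0.507 and 0.533 around the card at 0.519. The card's top corners are still at (420,200) and (452,195). In the top view the box, bell, brush and scoop are where they started. I'll hand it in.

```bash
python3 -c "
from workcell import finish_job,state
print(finish_job()); print(state()['eef_pos'],state()['width'])"
```

```text
the job is handed in; nothing more can be done
None
the job is handed in; nothing more can be done
```

The clip is being held open, upright and square over the middle of the product card's top edge, one jaw on each side, and I have handed the job in. I squeezed it open on the box wall, lifted it straight off and carried it above the bell to the card. About 9 s had passed when I handed it in.

My last checks, all from camera depth (calibration good to about 2 mm) and the arm's state:

| Check | Measured | Needed |
|---|---|---|
| Jaw ends, height | about 39 mm, roughly 18 mm below the card's top edge | 7 to 29 mm below |
| Centring across the card | about 1 mm | within 6 mm |
| Centring along the card | within about 3 mm | within 20 mm |
| Square to the card | gripper within about 0.1° of the measured card angle | within 15° |
| Clip open | fingers stopped at 0.20 (about 17 mm), which I took as the clip's stop | 0.2 rad or more |

- **Opening:** I did not measure the clip's opening angle directly. The fingers read about 17 mm where your text gives about 19 mm over the grips at the stop, a small disagreement.
- **Slip:** The clip slid down about 4 mm in the grip when it let go of the wall. I allowed for this when setting the final height.
- **Card and other things:** Wrist force stayed near zero and the card's corners had not moved in the last picture. By eye, the box, bell, scoop and brush were also where they started.

No check failed. After handing in I could not read the state again, so I have no reading from the final second.

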